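Fetch the pellet die from the drawer behind the glassware

ROBOT

A 7-joint arm with a two-finger parallel gripper is mounted at the origin on a cart in front of the work surface, level with it; the furniture and walls round the work are solid. World frame = base frame: x ahead of the robot, y to its left, z up, the work surface at z = 0. Lengths are in mm, angles in rad, forces in N, time in s.
With the tool pointing down it reaches from about 400 to 875 mm from the base axis. Payload 4.4 kg.
Tool frame: the origin (TCP) lies midway between the tips of the shut fingers; the grasp point (between the pads) lies 19 mm behind it (ctrl.pinch_z is the distance from the TCP to the grasp point, in mm); z points along the fingers, y is the line along which they close (so a half turn about z gives the same grasp; the last joint's range is limited). The gripper opens to 85 mm and grips with 20 to 120 N. Pads are 22 mm wide; open, the fingers measure 114 mm over their backs; the gripper's body (76 mm by 85 mm) begins 54 mm behind the grasp point. The pads swing forward as they close: fully open they stand 13 mm farther back than shut.
Start: joints at [1.208, 0.628, 0.038, 1.517, -0.027, 0.996, -0.02], TCP at [190.128, -621.586, 231.313] pointing down, gripper open.
Joint ranges: [-3.06, 3.06], [-0.37, 2.12], [-1.25, 1.32], [0.18, 2.47], [-1.1, 4.24], [0.23, 1.98], [-2.94, 2.94]. Speed limits (rad/s): [2.57, 2.57, 3.14, 3.14, 3.14, 3.14, 3.14].

INTERFACE

Orientations are given as [roll, pitch, yaw] about the fixed x, y, z axes, in that order (R = Rz(yaw) Ry(pitch) Rx(roll)).
In Python, from cell import read_state, cams, order, ctrl gives the robot as it stands.
- The arm moves only by the tool move_arm, never from a script. Its argument "targets" is text: rows parted by semicolons, each of 7 numbers parted by spaces: the gripper's target within -1 to 1 (fully open at 1, half-way at 0, shut at -1), then the shift along the tool's x, y, z in cm, then the turn, a rotation vector about the tool's x, y, z in degrees. A call has 1 to 5 rows; each row shifts and turns the commanded pose from where the row before left it, along the tool's axes as they then stand; what a row does not reach is not made up. A row lasts 1/12 s, in which the tool goes at most 41.7 mm and 7.16 degrees, less where a joint would pass 70% of its speed; a pose out of reach is approached as far as the arm can. A call with a gripper value outside its range is refused whole. The fingers move at their own pace and stop on an object; the grip force is fixed at half the most. Time passes only in rows, so rows that do not move let the fingers close. It gives the time, the measured TCP pose, the force, the opening and the grip force at its end, in the units of the state.
- read_state(): the state, without advancing time (a new reading comes with each control period).
- cams.get_image(name): name is "side" or "top"; returns a dict with "color" (420x560x3 uint8, red, green, blue), "fovy" (degrees; the focal length in pixels is half the picture's height over the tangent of half this angle, whatever the lens; pixels are square), "cx", "cy" (the principal point, pixels), "k1" (the pictures are not rectified: a ray, as slopes to the right and down, at radius r is drawn at 1 + k1 r^2 times it, then the intrinsics apply), "rvec" (rotation vector, rad) and "tvec" (3), from world to camera coordinates, as OpenCV has them. Camera axes: x right, y down, z forward; pixel columns grow to the right and rows downward; lengths in mm; the calibration is good to about 2 mm. A picture is of the moment at which its call begins. There is no depth.
- order.finish_job(): hands the job in; it is judged then, once.
The state is a dict: "clock": time; "qpos": joint angles; "qd": joint speeds; "tau": joint torques, N m; "eef_pos": TCP position; "tool_rot": TCP orientation; "force": force on the tool from outside, world axes, zero at the start; "torque": the same for the moment, N m; "width": finger opening in mm; "gripper_force": force on a finger pad.
Only numpy, scipy, OpenCV 4.12 (cv2) and the standard library are available. Lean on these libraries where they do the work, as an engineer would, in place of code of your own. Each camera call takes 0.05 s, during which the arm holds its last target. There are 200 camera calls.

TASK

The steel pellet die is in the drawer of the low cabinet, and the mortar, the beaker and the dropper bottle stand in the drawer's way: set all three upright in the steel tray. Then pull the drawer open, take out the die and seat it upright in the flared collar of its round base, leaving the white pot in the drawer. Finally shut the drawer fully and put the mortar, beaker and dropper bottle back upright, each where it stood at the start.

Things in the scene. Friction and masses are not known exactly. Their poses are not given: they have to be found in the camera images.
- mortar_mid (a point): Agate mortar: grey-brown open bowl, 62 mm across at the rim, 50 mm at the foot, 28 mm tall, 180 g nominal; one of three vessels in front of the drawer. Point on its axis half-way up (14 mm above its foot); z is its axis. Grasp across the rim, about 20 mm up.
- beaker_mid (a point): Clear empty beaker, 45 mm across, 58 mm tall, 32 g nominal; one of three vessels in front of the drawer. Point on its axis half-way up (29 mm above its foot); z is its axis. Grasp round it from above.
- dropper_mid (a point): Slim brown dropper bottle, black cap, 30 mm across, 78 mm tall, body straight to 50 mm, 50 g nominal. Point on its axis half-way up (39 mm above its foot). The three vessels stand in a triangle, middle one about 105 mm, outer two about 62 mm in front of the drawer's face, neighbours about 95 mm apart centre to centre; which stands where is shuffled.
- die_mid (a point): Pellet die: light steel cylinder with a bore in its top and a dark band round it, 38 mm across, 36 mm tall, 0.42 kg nominal, standing in one of the drawer's two cells, seen from above through the cabinet's clear cover. Point on its axis half-way up (18 mm above its foot); z is its axis. It moves with the drawer.
- pot_mid (a point): White pot with ribbed white screw cap, 37 mm across, 34 mm tall, standing in the drawer's other cell; stays in the drawer. Point on its axis half-way up (17 mm above its foot).
- tray_floor (a point): Shallow stainless tray, fixed to the bench: floor 160 mm (its x) by 250 mm (its y), rim 21 mm above the bench. Point at the centre of the floor's upper face, 2 mm above the bench. The three vessels fit in a row along its y, 85 mm apart, the mortar in the middle. A tall computer tower stands on the bench at x over 0.62 m, y -0.22 to 0.06 m: pass in front of it.
- base_seat (a point): Round steel base of the die, fixed, 74 mm across, 22 mm tall, brass hose nipple on its +x side (reaches 66 mm from the axis). Its open collar, 56 mm wide at the mouth (22 mm above the bench), tapers to 43 mm at the seat and so centres the 38 mm die. Point at the centre of the seat's face, 10 mm above the bench: the die's foot rests here.
- drawer (a joint): Travel of the drawer in m: 0 shut, 0.13 fully open against its stop; slides straight out along -x of drawer_knob; about 1.5 N of friction, stays where it is left. The cabinet is 250 mm wide, 170 mm deep, 78 mm high, fixed to the bench, with a clear cover 74 to 78 mm above the bench.
- drawer_knob (a point): Knob in the middle of the drawer's front: steel, axis along x, head 24 mm across and 18 mm long on a thinner neck, projecting 32 mm. Point at the centre of the head, 44 mm above the bench, 23 mm in front of the face; x points into the cabinet, y along its front, z up. Pinch the head from above, a finger on each side along y.
- drawer_floor (a point): Centre of the drawer's lined floor (moves with it), 17 mm above the bench, axes as the knob's; 104 mm behind the knob's point. Inside 138 mm (x) by 226 mm (y), divided along x into two cells 112 mm wide; divider 37 mm, side and rear walls 44 mm, front 70 mm above the bench. Fully open, its rear 20 mm stay under the cover; die and pot then stand clear.
Things that resemble listed ones, but are neither listed nor needed, are in the scene too. Leave any pink or purple look-alike of the part that bears mortar_mid alone.

How it is judged:
By the outcome, as a careful person would: the job done as asked, in the order asked, and still so for the second after the job is handed in, with the robot touching nothing.
It also fails if it takes over 144 s, if anything falls off the work surface, if the arm or the gripper's body presses on something with over 40 N, if the wrist force passes 120 N, or if a joint passes its speed limit or range.

## Working session

There is one attempt and no reset: what is moved stays moved. The work goes in short steps, Python scripts to look and compute and a tool call to move; the robot and the scene stay as the last step left them, time stands still between calls to the robot, and variables do not carry over. Pictures are saved under pics/ and viewed, at most 14 in all, crops included, and the job is handed in when it is done.

Besides the shell and the picture viewer there is one more tool, called after "Call:" as a command line: name --argument value ..., lists and objects as JSON in quotes. move_arm: Moves the arm, as the interface text tells. Its arguments: {"type":"object","properties":{"targets":{"type":"string"}},"required":["targets"]}

```bash
mkdir -p pics; ls
cat > h.py <<'E'
import numpy as np, cv2
from cell import read_state, cams, order, ctrl
def K(im):
    h=im["color"].shape[0]; f=h/2/np.tan(np.radians(im["fovy"])/2)
    return f
def ray(im,u,v):
    f=K(im); d=np.array([(u-im["cx"])/f,(v-im["cy"])/f]); s=d.copy()
    for _ in range(30): s=d/(1+im["k1"]*(s@s))
    R,_=cv2.Rodrigues(np.array(im["rvec"],float)); t=np.array(im["tvec"],float).ravel()
    return -R.T@t, R.T@np.array([s[0],s[1],1])
def atz(im,u,v,z):
    o,d=ray(im,u,v); return (o+d*(z-o[2])/d[2])[:2].round(1)
def proj(im,p):
    R,_=cv2.Rodrigues(np.array(im["rvec"],float)); c=R@np.array(p,float)+np.array(im["tvec"],float).ravel()
    s=c[:2]/c[2]; s=s*(1+im["k1"]*(s@s)); return (s*K(im)+[im["cx"],im["cy"]]).round(1)
def save(im,name,crop=None,sc=1):
    c=im["color"][:,:,::-1]
    if crop: x0,y0,x1,y1=crop; c=c[y0:y1,x0:x1]
    cv2.imwrite("pics/"+name,cv2.resize(c,None,fx=sc,fy=sc,interpolation=cv2.INTER_CUBIC))
E
python3 - <<'E'
from h import *
import pickle
for n in("top","side"):
    im=cams.get_image(n); save(im,n+"0.png",None,1.4); pickle.dump(im,open(n+".pkl","wb"))
    print(n,{k:im[k] for k in im if k!="color"}, ray(im,280,210))
print(read_state(),ctrl.pinch_z)
E
```

```text
pics
top {'fovy': 55.296624743536896, 'cx': 278.643022360988, 'cy': 208.04972352952004, 'k1': -0.10465335766116615, 'rvec': array([ 2.13170664, -2.19296694,  0.07185055]), 'tvec': array([  41.15330936,  525.90577961, 1278.91671307])} (array([ 407.32849107,   -4.73220153, 1322.1042128 ]), array([ 0.08677026,  0.02052269, -0.99603457]))
side {'fovy': 51.3281184496779, 'cx': 285.39543521536535, 'cy': 209.6098309312455, 'k1': -0.1320761392281065, 'rvec': array([ 1.0460985 ,  2.62330422, -0.79307235]), 'tvec': array([ 387.79531178, -289.8015853 , 1426.96697182])} (array([ 984.41809992,  486.03261186, 1032.13284323]), array([-0.36607183, -0.4125705 , -0.83422431]))
{'clock': 0.1, 'qpos': array([ 1.20819405,  0.62925279,  0.03845202,  1.51827923, -0.02697351,
        0.99629952, -0.02001424]), 'qd': array([ 0.00040143, -0.00312748,  0.00081155, -0.00260715, -0.0012136 ,
        0.00065878,  0.00150722]), 'tau': array([ 3.19551480e-03, -5.64527893e+01,  1.23059191e+00, -1.93972939e+01,
        1.12981733e-02,  5.42422989e-03, -9.42530107e-06]), 'eef_pos': array([ 189.95332568, -621.03305013,  230.47814158]), 'tool_rot': array([-3.13987249e+00,  4.41035295e-05,  2.96796355e-01]), 'force': array([-0.16450312,  0.84633195, -0.89103875]), 'torque': array([ 0.05152591, -0.01851688,  0.00794089]), 'gripper_force': 0.0, 'width': 85.46731172736683} 18.700000000000003
```

View pics/top0.png

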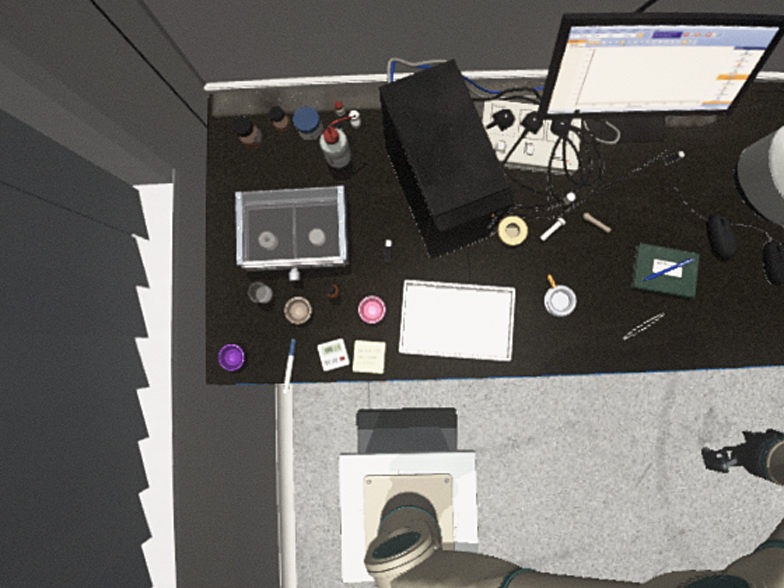

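View pics/side0.png

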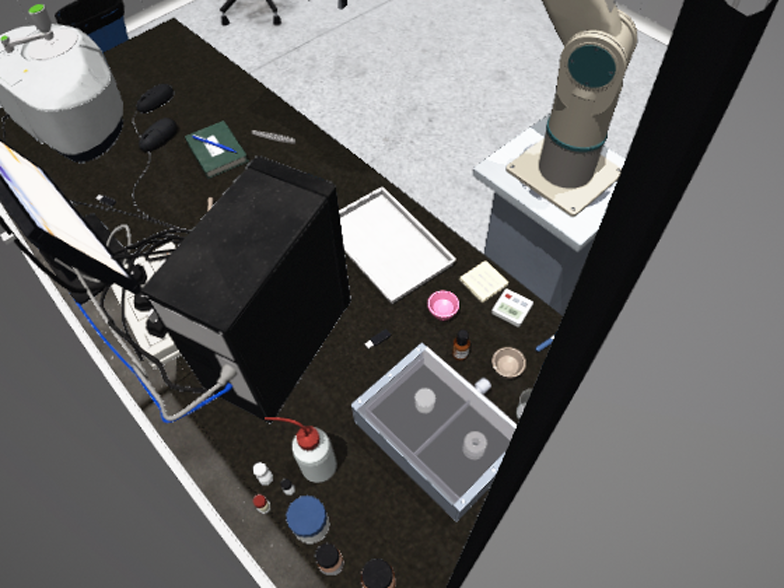

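Top view (in 1.4x pixels):
- **Mortar:** the candidates are grey-brown (297,310), pink (371,309) and purple (231,357). Grey-brown fits, since it is in the triangle in front of the drawer.
- **Beaker, dropper, knob:** (260,292), (333,290) and (294,273).
- **Tray:** (457,320).
- **Base:** the candidates are the round steel part with the brass nipple at (560,300) and the yellow roll at (513,231). The steel part fits.
- **Die:** the candidates are (268,240) and (316,237). The left one shows a bore in the side view at (475,445).

Next I'll confirm in enlarged crops.

Run:
```python
from h import *
import pickle
t=pickle.load(open("top.pkl","rb")); s=pickle.load(open("side.pkl","rb"))
a=cv2.resize(t["color"][125:255,150:280,::-1],(600,600),interpolation=cv2.INTER_CUBIC)
b=cv2.resize(t["color"][185:265,275:435,::-1],None,fx=5,fy=5,interpolation=cv2.INTER_CUBIC)
cv2.imwrite("pics/a.png",a);cv2.imwrite("pics/b.png",b)
c=cv2.resize(s["color"][200:350,240:380,::-1],None,fx=4,fy=4,interpolation=cv2.INTER_CUBIC);cv2.imwrite("pics/c.png",c)
```

```text
(no output)
```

View pics/a.png

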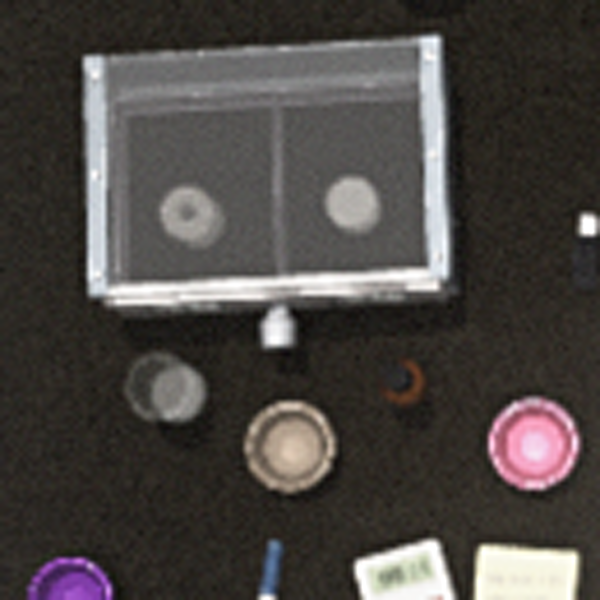

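View pics/b.png

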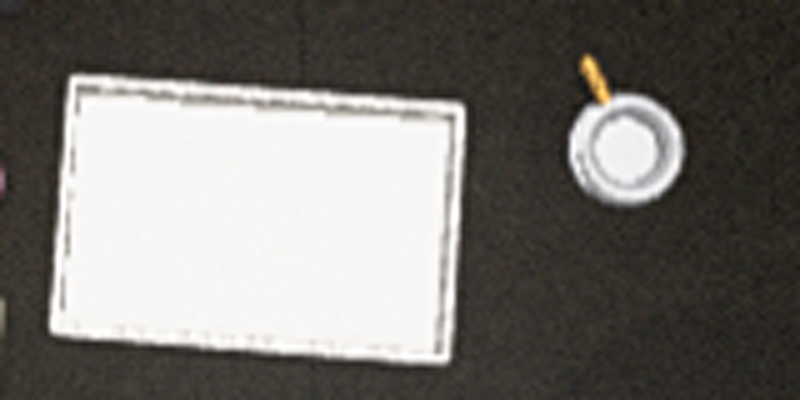

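View pics/c.png

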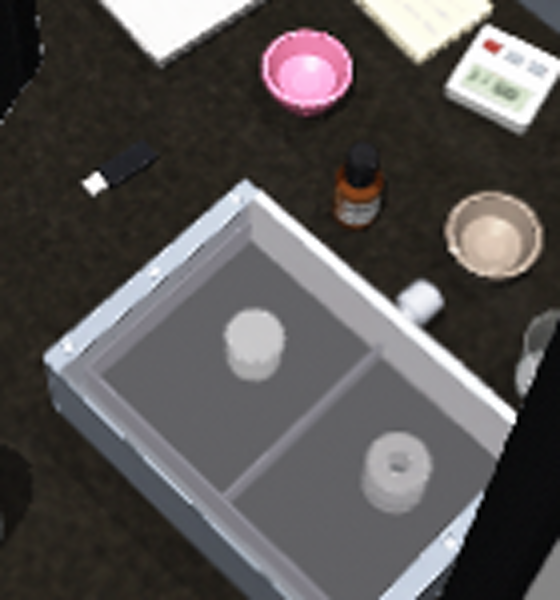

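Run:
```python
from h import *
import pickle
t=pickle.load(open("top.pkl","rb")); s=pickle.load(open("side.pkl","rb"))
A=lambda x,y,z:atz(t,150-.5+(x+.5)/4.615,125-.5+(y+.5)/4.615,z)
B=lambda x,y,z:atz(t,275-.5+(x+.5)/5,185-.5+(y+.5)/5,z)
C=lambda x,y,z:atz(s,240-.5+(x+.5)/4,200-.5+(y+.5)/4,z)
for n,f,p in [("die",A,(187,213,53)),("dieS",C,(398,462,53)),("pot",A,(352,203,51)),("potS",C,(255,332,51)),("knob",A,(279,328,56)),("mort",A,(291,446,28)),("mortS",C,(495,234,28)),("beakRim",A,(153,387,58)),("beakFoot",A,(179,392,2)),("dropTop",A,(400,376,78)),("dropSh",A,(405,382,50)),("dropS",C,(361,158,76)),("cab",A,(84,57,78)),("cab",A,(441,37,78)),("cabF",A,(90,297,78)),("cabF",A,(452,287,78)),("tray",B,(70,75,21)),("tray",B,(466,102,21)),("tray",B,(450,363,21)),("tray",B,(50,333,21)),("base",B,(627,150,22)),("basein",B,(626,146,10)),("nip",B,(585,58,14))]:
    print(n,f(*p))
```

```text
die [654.2 309.6]
dieS [655.5 312.1]
pot [657.6 192.8]
potS [657.1 194.9]
knob [570.3 244.3]
mort [489.7 242.2]
mortS [489.6 246.4]
beakRim [531.5 333. ]
beakFoot [532.8 328.7]
dropTop [532.  157.4]
dropSh [530.6 157.7]
dropS [533.9 163.9]
cab [763.1 376.8]
cab [766.9 125.3]
cabF [593.2 371.6]
cabF [591.9 120.8]
tray [553.9  -6.9]
tray [ 528.6 -264.6]
tray [ 359.8 -246.7]
tray [386.7  10.9]
base [ 494.  -368.6]
basein [ 497.4 -371.4]
nip [ 556.  -346.2]
```

The crops confirm three things. The die, with its bore, is in the +y cell (188,213 in crop a), and the pot is in the -y cell. The grey-brown mortar is the middle vessel at (291,446). The base has its brass nipple at (627,150 in crop b).

Estimates in mm:

| Item | x | y |
|---|---|---|
| Mortar | 490 | 244 |
| Beaker | 532 | 332 |
| Dropper | 532 | 159 |
| Tray centre (yaw -0.1) | 457 | -127 |
| Base | 495 | -369 |
| Knob | 570 | 245 |

I start by squaring the tool yaw to 0.

Call:
move_arm --targets "1 0 0 0 0 0 5.7; 1 0 0 0 0 0 5.7; 1 0 0 0 0 0 5.6; 1 3 -1.5 0 0 0 0; 1 3.5 -1.5 0 0 0 0"

```text
clock: 0.52
eef_pos: [251.4, -592.6, 230.9]
tool_rot: [3.141, 0.003, -0.007]
force: [1.6, -0.8, 0.1]
width: 85.4
gripper_force: 0.0
```

Call:
move_arm --targets "1 3.7 -1.5 0 0 0 0; 1 3.7 -1.5 0 0 0 0; 1 3.7 -1.5 0 0 0 0; 1 3.7 -1.5 0 0 0 0; 1 3.7 -1.5 0 0 0 0"

```text
clock: 0.93
eef_pos: [441.6, -515.3, 230.9]
tool_rot: [-3.141, 0.001, 0.0]
force: [1.0, -1.4, -0.1]
width: 85.9
gripper_force: 0.0
```

Call:
move_arm --targets "1 0 -4 0 0 0 0; 1 0 -4 0 0 0 0; 1 0 -4 0 0 0 0; 1 0 -4 0 0 0 0; 1 0 -4 0 0 0 0"

```text
clock: 1.35
eef_pos: [439.6, -314.4, 230.9]
tool_rot: [-3.141, 0.001, 0.0]
force: [0.6, 0.2, -0.3]
width: 85.5
gripper_force: 0.0
```

Call:
move_arm --targets "1 0 -4 0 0 0 0; 1 0 -4 0 0 0 0; 1 0 -4 0 0 0 0; 1 0 -4 0 0 0 0; 1 0 -4 0 0 0 0"

```text
clock: 1.77
eef_pos: [439.5, -114.7, 231.2]
tool_rot: [-3.141, 0.0, -0.0]
force: [1.0, 0.4, 0.5]
width: 85.4
gripper_force: 0.0
```

Call:
move_arm --targets "1 0 -4 0 0 0 0; 1 0 -4 0 0 0 0; 1 0 -4 0 0 0 0; 1 0 -4 0 0 0 0; 1 0 -4 0 0 0 0"

```text
clock: 2.18
eef_pos: [439.5, 85.3, 231.3]
tool_rot: [3.141, 0.0, 0.0]
force: [1.2, -0.6, 0.8]
width: 85.4
gripper_force: 0.0
```

Call:
move_arm --targets "1 1.3 -3.8 0 0 0 0; 1 1.3 -3.8 0 0 0 0; 1 1.2 -3.8 0 0 0 0; 1 1 -3.8 0 0 0 0; 1 0 0 0 0 0 0"

```text
clock: 2.6
eef_pos: [488.7, 245.4, 231.0]
tool_rot: [-3.135, -0.002, 0.01]
force: [0.8, 1.1, -0.1]
width: 85.4
gripper_force: 0.0
```

Call:
move_arm --targets "1 0.1 0 3.6 0 0 0; 1 0 0 3.6 0 0 0; 1 0 0 3.6 0 0 0; 1 0 0 3.6 0 0 0; 1 0 0 3 0 0 0"

```text
clock: 3.02
eef_pos: [488.0, 234.8, 55.0]
tool_rot: [3.141, 0.002, 0.0]
force: [0.2, 0.9, 0.7]
width: 85.4
gripper_force: 0.0
```

Call:
move_arm --targets "1 0 0 3 0 0 0; 1 0 0 1.5 0 0 0; 1 0 0 0.4 0 0 0; 1 0 0 0 0 0 0"

```text
clock: 3.35
eef_pos: [488.1, 234.8, 7.1]
tool_rot: [3.14, 0.003, -0.0]
force: [-0.4, -0.3, -0.1]
width: 85.4
gripper_force: 0.0
```

Call:
move_arm --targets "1 0.2 -0.9 0 0 0 0; 1 0 0 0.9 0 0 0; 1 0 0 0 0 0 0"

```text
clock: 3.6
eef_pos: [491.6, 245.9, -0.5]
tool_rot: [-3.14, -0.002, 0.002]
force: [0.0, 0.2, 0.0]
width: 85.6
gripper_force: 0.0
```

Run:
```python
from h import *
im=cams.get_image("side"); save(im,"m1.png",(290,180,400,300),5)
print(read_state()["eef_pos"],read_state()["force"])
```

```text
[ 4.91238355e+02  2.45143210e+02 -3.10799679e-01] [-0.20566149 -0.12903798 -0.13785407]
```

View pics/m1.png

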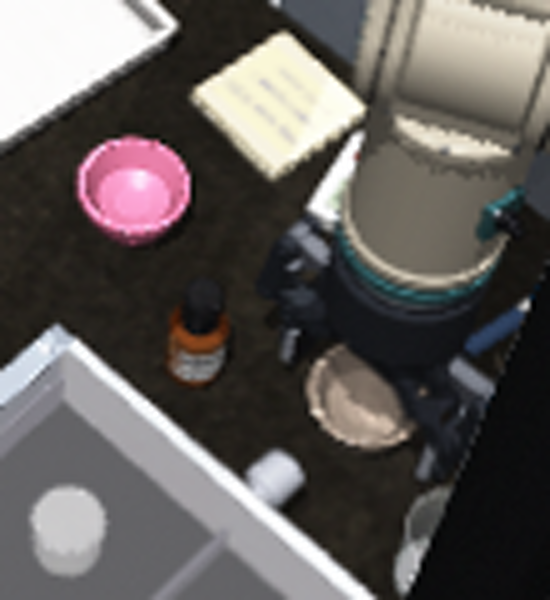

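The fingers at (290,345) and (430,460) straddle the mortar at (360,395) evenly, so I close and lift.

Call:
move_arm --targets "0 0 0 0 0 0 0; -1 0 0 0 0 0 0; -1 0 0 0 0 0 0; -1 0 0 0 0 0 0; -1 0 0 0 0 0 0"

```text
clock: 4.07
eef_pos: [491.3, 244.4, 0.7]
tool_rot: [-3.141, -0.001, -0.0]
force: [-1.2, 0.5, 10.1]
width: 58.2
gripper_force: 61.8
```

Call:
move_arm --targets "-1 0 0 0 0 0 0; -1 0 0 0 0 0 0; -1 0 0 -1 0 0 0; -1 0 0 -2.5 0 0 0; -1 0 0 -3 0 0 0"

```text
clock: 4.48
eef_pos: [489.4, 243.4, 63.9]
tool_rot: [3.139, 0.004, -0.0]
force: [0.5, -0.7, -2.7]
width: 58.0
gripper_force: 65.0
```

Call:
move_arm --targets "-1 0 0 -2.5 0 0 0; -1 0 0.5 -1.5 0 0 0; -1 0 1.5 0 0 0 0; -1 -0.3 2.5 0 0 0 0; -1 -0.4 3.3 0 0 0 0"

```text
clock: 4.9
eef_pos: [484.4, 168.2, 105.3]
tool_rot: [-3.139, -0.002, 0.004]
force: [1.5, -1.2, -2.2]
width: 57.9
gripper_force: 65.0
```

Call:
move_arm --targets "-1 -0.4 3.6 0 0 0 0; -1 -0.4 3.6 0 0 0 0; -1 -0.4 3.6 0 0 0 0; -1 -0.4 3.6 0 0 0 0; -1 -0.4 3.6 0 0 0 0"

```text
clock: 5.32
eef_pos: [463.4, -15.3, 104.8]
tool_rot: [3.141, -0.0, 0.0]
force: [0.6, -1.1, -2.5]
width: 57.9
gripper_force: 65.0
```

Call:
move_arm --targets "-1 -0.4 3.5 0 0 0 0; -1 -0.2 3.2 0 0 0 0; -1 0 2.3 0 0 0 0; -1 0 1.6 0 0 0 0; -1 0 0.4 0 0 0 0"

```text
clock: 5.73
eef_pos: [457.6, -127.6, 104.8]
tool_rot: [3.14, -0.0, -0.006]
force: [-0.5, 0.3, -1.4]
width: 57.9
gripper_force: 65.0
```

Call:
move_arm --targets "-1 0 0 2.5 0 0 0; -1 0 0 3 0 0 0; -1 0 0 2 0 0 0; -1 0 0 0 0 0 0"

```text
clock: 6.07
eef_pos: [455.8, -122.0, 26.6]
tool_rot: [-3.14, 0.006, 0.001]
force: [0.0, 1.2, -1.9]
width: 58.0
gripper_force: 65.4
```

Call:
move_arm --targets "-1 0.1 0.5 1 0 0 0; -1 0 0 1 0 0 0; -1 0 0 0.4 0 0 0; -1 0 0 0 0 0 0"

```text
clock: 6.4
eef_pos: [459.4, -129.0, 7.6]
tool_rot: [3.141, 0.0, 0.0]
force: [-0.1, -0.7, -3.4]
width: 57.8
gripper_force: 65.5
```

Call:
move_arm --targets "-1 0 0 0.3 0 0 0; -1 0 0 0.2 0 0 0; -1 0 0 0 0 0 0"

```text
clock: 6.65
eef_pos: [459.5, -129.1, 3.1]
tool_rot: [3.141, -0.0, 0.0]
force: [0.1, 0.1, -3.5]
width: 57.9
gripper_force: 65.4
```

Call:
move_arm --targets "-1 0 0 0.1 0 0 0; -1 0 0 0.1 0 0 0; -1 0 0 0 0 0 0"

```text
clock: 6.9
eef_pos: [459.6, -129.0, 2.4]
tool_rot: [3.14, -0.001, 0.0]
force: [-2.0, 1.0, 15.2]
width: 57.6
gripper_force: 66.6
```

Call:
move_arm --targets "0.8 0 0 0 0 0 0; 0.8 0 0 0 0 0 0; 0.8 0 0 0 0 0 0; 0.8 0 0 -1 0 0 0; 0.8 0 0 -2.5 0 0 0"

```text
clock: 7.32
eef_pos: [457.2, -128.2, 34.1]
tool_rot: [-3.141, 0.006, 0.001]
force: [0.5, 0.3, 0.3]
width: 76.9
gripper_force: 0.0
```

Call:
move_arm --targets "0.8 0 0 -3.5 0 0 0; 0.4 0 0 -3.5 0 0 0; 0.4 0 -1.5 -2 0 0 0; 0.4 1 -3.5 0 0 0 0; 0.4 1 -3.8 0 0 0 0"

```text
clock: 7.73
eef_pos: [479.8, -42.3, 127.5]
tool_rot: [3.14, -0.002, -0.006]
force: [1.4, -0.5, -0.0]
width: 59.7
gripper_force: 0.0
```

Call:
move_arm --targets "0.3 1 -3.8 0 0 0 0; 0.3 1 -3.8 0 0 0 0; 0.3 1 -3.8 0 0 0 0; 0.3 1 -3.8 0 0 0 0; 0.3 0.6 -2.8 0 0 0 0"

```text
clock: 8.15
eef_pos: [525.5, 143.7, 126.1]
tool_rot: [-3.139, -0.0, 0.003]
force: [0.4, -0.1, -0.3]
width: 55.6
gripper_force: 0.0
```

Call:
move_arm --targets "0.3 0.5 -1.5 0 0 0 0; 0.3 0 -0.5 0 0 0 0; 0.3 0 0 0 0 0 0; 0.3 0 0 0 0 0 0"

```text
clock: 8.48
eef_pos: [529.3, 157.7, 125.2]
tool_rot: [3.14, 0.003, -0.001]
force: [0.8, -0.8, -0.2]
width: 55.4
gripper_force: 0.0
```

Call:
move_arm --targets "0.3 0.3 -0.2 2 0 0 0; 0.3 0 0 3 0 0 0; 0.3 0 0 3 0 0 0; 0.3 0 0 2 0 0 0; 0.3 0 0 1.1 0 0 0"

```text
clock: 8.9
eef_pos: [531.1, 157.8, 11.9]
tool_rot: [3.138, 0.006, -0.003]
force: [-0.5, 0.1, -1.1]
width: 55.5
gripper_force: 0.0
```

Call:
move_arm --targets "-0.3 0 0 0 0 0 0; -1 0 0 0 0 0 0; -1 0 0 0 0 0 0; -1 0 0 0 0 0 0; -1 0 0 0 0 0 0"

```text
clock: 9.32
eef_pos: [533.7, 161.4, 15.4]
tool_rot: [-3.141, -0.001, -0.0]
force: [0.6, 0.0, -1.1]
width: 28.6
gripper_force: 59.1
```

Call:
move_arm --targets "-1 0 0 0 0 0 0; -1 0 0 0 0 0 0"

```text
clock: 9.48
eef_pos: [533.2, 161.4, 14.8]
tool_rot: [3.142, 0.0, 0.0]
force: [-0.6, 0.3, 3.2]
width: 28.9
gripper_force: 59.1
```

Call:
move_arm --targets "-1 0 0 -1 0 0 0; -1 0 0 -2.5 0 0 0; -1 0 0 -3 0 0 0; -1 0 0 -2.5 0 0 0; -1 -0.4 1.5 -1 0 0 0"

```text
clock: 9.9
eef_pos: [531.5, 150.9, 118.5]
tool_rot: [-3.136, -0.006, 0.004]
force: [1.5, 1.0, -0.3]
width: 28.6
gripper_force: 59.2
```

Call:
move_arm --targets "-1 -0.7 2.7 0 0 0 0; -1 -0.8 3.5 0 0 0 0; -1 -0.8 3.6 0 0 0 0; -1 -0.8 3.6 0 0 0 0; -1 -0.8 3.6 0 0 0 0"

```text
clock: 10.32
eef_pos: [489.4, -25.2, 115.1]
tool_rot: [3.141, 0.001, 0.001]
force: [-0.1, 0.2, -0.1]
width: 28.4
gripper_force: 59.2
```

Call:
move_arm --targets "-1 -0.8 3.6 0 0 0 0; -1 -0.8 3.6 0 0 0 0; -1 -0.8 3.6 0 0 0 0; -1 -0.8 3 0 0 0 0; -1 -0.7 2.5 0 0 0 0"

```text
clock: 10.73
eef_pos: [450.0, -189.7, 115.1]
tool_rot: [3.14, 0.001, -0.002]
force: [1.1, -0.5, -0.7]
width: 28.9
gripper_force: 59.2
```

Call:
move_arm --targets "-1 0 1.5 0 0 0 0; -1 0 0.9 0 0 0 0; -1 0 0 0 0 0 0; -1 0 0 0 0 0 0; -1 0 0 0 0 0 0"

```text
clock: 11.15
eef_pos: [451.5, -209.0, 114.6]
tool_rot: [-3.141, 0.001, 0.002]
force: [0.8, 0.4, -1.0]
width: 28.9
gripper_force: 59.2
```

Call:
move_arm --targets "-1 0 0.4 2 0 0 0; -1 0 0 2.5 0 0 0; -1 0 0 2.5 0 0 0; -1 0 0 1.5 0 0 0; -1 0 0 0.6 0 0 0"

```text
clock: 11.57
eef_pos: [450.2, -212.3, 21.5]
tool_rot: [-3.14, 0.004, 0.003]
force: [-1.4, -0.6, -0.9]
width: 28.4
gripper_force: 59.2
```

Call:
move_arm --targets "-1 0 0 0.3 0 0 0; -1 0 0 0.2 0 0 0; -1 0 0 0 0 0 0"

```text
clock: 11.82
eef_pos: [451.5, -214.3, 18.8]
tool_rot: [3.141, 0.0, 0.001]
force: [0.1, 0.6, -0.9]
width: 29.0
gripper_force: 59.2
```

Call:
move_arm --targets "-1 0 0 0.1 0 0 0; -1 0 0 0.1 0 0 0; -1 0 0 0 0 0 0"

```text
clock: 12.07
eef_pos: [451.2, -215.0, 16.8]
tool_rot: [3.141, 0.0, -0.0]
force: [0.2, 0.2, -0.6]
width: 28.8
gripper_force: 59.2
```

Call:
move_arm --targets "-1 0 0 0.1 0 0 0; -1 0 0 0 0 0 0; -1 0 0 0 0 0 0"

```text
clock: 12.32
eef_pos: [451.2, -215.0, 16.5]
tool_rot: [3.14, 0.0, -0.0]
force: [-0.9, 0.6, 8.3]
width: 28.7
gripper_force: 60.4
```

Call:
move_arm --targets "0 0 0 0 0 0 0; 0 0 0 0 0 0 0; 0 0 0 -1 0 0 0; 0 0 0 -3 0 0 0; 0 0 0 -3.5 0 0 0"

```text
clock: 12.73
eef_pos: [449.4, -214.0, 90.2]
tool_rot: [-3.14, 0.006, 0.001]
force: [1.4, -1.0, 0.9]
width: 42.5
gripper_force: 0.0
```

Call:
move_arm --targets "0.2 0 0 -3.5 0 0 0; 0.6 0 -2 -1 0 0 0; 0.6 0.5 -3.8 0 0 0 0; 0.6 0.6 -4 0 0 0 0; 0.6 0.6 -4 0 0 0 0"

```text
clock: 13.15
eef_pos: [468.1, -76.0, 136.4]
tool_rot: [3.141, -0.0, -0.002]
force: [1.9, 0.5, 0.2]
width: 68.4
gripper_force: 0.0
```

Call:
move_arm --targets "0.6 0.6 -4 0 0 0 0; 0.6 0.6 -4 0 0 0 0; 0.6 0.6 -4 0 0 0 0; 0.6 0.6 -4 0 0 0 0; 0.6 0.6 -4 0 0 0 0"

```text
clock: 13.57
eef_pos: [497.8, 125.2, 135.9]
tool_rot: [3.141, 0.001, 0.0]
force: [1.0, -0.4, -0.2]
width: 68.7
gripper_force: 0.0
```

Call:
move_arm --targets "0.6 0.6 -4 0 0 0 0; 0.6 0.6 -4 0 0 0 0; 0.6 0.6 -4 0 0 0 0; 0.6 0.6 -4 0 0 0 0; 0.6 0.6 -3 0 0 0 0"

```text
clock: 13.98
eef_pos: [527.1, 317.8, 136.0]
tool_rot: [-3.139, 0.001, 0.003]
force: [0.4, 0.5, -0.0]
width: 68.5
gripper_force: 0.0
```

Call:
move_arm --targets "0.6 0 -1.5 0 0 0 0; 0.6 0 0 0 0 0 0; 0.6 0 0 0 0 0 0; 0.6 0 0 0 0 0 0"

```text
clock: 14.32
eef_pos: [528.0, 325.6, 135.0]
tool_rot: [3.139, 0.002, -0.002]
force: [-0.7, -0.2, 0.1]
width: 68.6
gripper_force: 0.0
```

Call:
move_arm --targets "0.6 0.4 -0.6 0 0 0 0; 0.6 0 0 2 0 0 0; 0.6 0 0 2 0 0 0; 0.6 0 0 0 0 0 0; 0.6 0 0 0 0 0 0"

```text
clock: 14.73
eef_pos: [531.8, 332.6, 94.5]
tool_rot: [3.139, 0.003, -0.001]
force: [0.0, -0.4, 0.9]
width: 68.2
gripper_force: 0.0
```

Run:
```python
from h import *
im=cams.get_image("top"); save(im,"bk.png",(130,130,410,270),2.8)
print(read_state()["eef_pos"],read_state()["clock"])
```

```text
[532.43012772 333.47129602  95.50331363] 14.7833
```

View pics/bk.png

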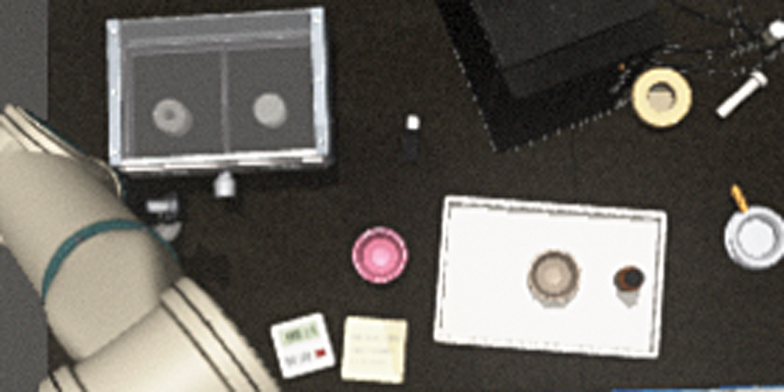

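The mortar (553,277) and dropper (630,280) stand upright in the tray, and the gripper is over the beaker (165,228). I go down and grasp it.

Call:
move_arm --targets "0.6 0 0 2 0 0 0; 0.6 0 0 2.5 0 0 0; 0.6 0 0 2 0 0 0; 0.6 0 0 1.3 0 0 0; 0.6 0 0 0 0 0 0"

```text
clock: 15.2
eef_pos: [531.0, 333.2, 15.5]
tool_rot: [3.139, 0.004, -0.0]
force: [0.2, -1.0, 0.7]
width: 68.6
gripper_force: 0.0
```

Call:
move_arm --targets "0 0 0 0 0 0 0; -1 0 0 0 0 0 0; -1 0 0 0 0 0 0; -1 0 0 0 0 0 0; -1 0 0 0 0 0 0"

```text
clock: 15.62
eef_pos: [532.8, 334.8, 18.8]
tool_rot: [-3.141, -0.001, -0.0]
force: [-0.0, -1.8, 7.0]
width: 43.0
gripper_force: 60.9
```

Call:
move_arm --targets "-1 0 0 0 0 0 0; -1 0 0 0 0 0 0"

```text
clock: 15.78
eef_pos: [532.9, 334.8, 18.8]
tool_rot: [-3.141, -0.001, 0.0]
force: [-0.9, -0.6, 6.8]
width: 43.3
gripper_force: 60.9
```

Call:
move_arm --targets "-1 0 0 -1 0 0 0; -1 0 0 -2.5 0 0 0; -1 0 0 -3 0 0 0; -1 0 0 -2.5 0 0 0; -1 -0.2 1.5 -1 0 0 0"

```text
clock: 16.2
eef_pos: [531.3, 324.5, 121.7]
tool_rot: [-3.134, -0.005, 0.004]
force: [1.5, 1.8, 0.7]
width: 42.8
gripper_force: 61.1
```

Call:
move_arm --targets "-1 -0.6 2.7 0 0 0 0; -1 -0.7 3.5 0 0 0 0; -1 -0.7 3.6 0 0 0 0; -1 -0.7 3.6 0 0 0 0; -1 -0.7 3.6 0 0 0 0"

```text
clock: 16.62
eef_pos: [494.6, 146.4, 117.2]
tool_rot: [3.14, 0.002, 0.0]
force: [0.6, 0.0, -0.9]
width: 43.0
gripper_force: 61.1
```

Call:
move_arm --targets "-1 -0.7 3.6 0 0 0 0; -1 -0.7 3.6 0 0 0 0; -1 -0.7 3.6 0 0 0 0; -1 -0.7 3 0 0 0 0; -1 -0.6 2.5 0 0 0 0"

```text
clock: 17.03
eef_pos: [459.8, -17.5, 117.2]
tool_rot: [3.14, 0.003, -0.003]
force: [0.5, -0.7, 0.0]
width: 42.9
gripper_force: 61.1
```

Call:
move_arm --targets "-1 -0.2 1.5 0 0 0 0; -1 0 0.9 0 0 0 0; -1 0 0 0 0 0 0; -1 0 0 0 0 0 0; -1 0 0 0 0 0 0"

```text
clock: 17.45
eef_pos: [460.3, -36.4, 117.4]
tool_rot: [-3.141, 0.001, 0.002]
force: [0.6, 0.8, -0.8]
width: 43.3
gripper_force: 61.1
```

Call:
move_arm --targets "-1 0.7 0.8 1 0 0 0; -1 0 0 2.5 0 0 0; -1 0 0 2.5 0 0 0; -1 0 0 2 0 0 0; -1 0 0 1 0 0 0"

```text
clock: 17.87
eef_pos: [466.3, -45.1, 24.5]
tool_rot: [3.142, 0.004, 0.002]
force: [-0.3, 0.3, -0.4]
width: 43.1
gripper_force: 61.1
```

Call:
move_arm --targets "-1 0 0 0.4 0 0 0; -1 0 0 0.1 0 0 0; -1 0 0 0 0 0 0"

```text
clock: 18.12
eef_pos: [467.3, -45.3, 22.0]
tool_rot: [3.142, 0.001, 0.001]
force: [0.8, 0.1, -0.0]
width: 43.0
gripper_force: 61.1
```

Call:
move_arm --targets "-1 0 0 0.1 0 0 0; -1 0 0 0.1 0 0 0; -1 0 0 0 0 0 0"

```text
clock: 18.37
eef_pos: [467.3, -45.9, 20.8]
tool_rot: [3.141, 0.0, 0.0]
force: [0.2, -0.3, -0.3]
width: 42.8
gripper_force: 61.1
```

Call:
move_arm --targets "-1 0 0 0.1 0 0 0; -1 0 0 0 0 0 0; -1 0 0 0 0 0 0"

```text
clock: 18.62
eef_pos: [467.4, -45.9, 20.4]
tool_rot: [3.141, -0.0, -0.0]
force: [-0.9, -0.2, 8.8]
width: 43.3
gripper_force: 61.2
```

Call:
move_arm --targets "0.4 0 0 0 0 0 0; 0.4 0 0 0 0 0 0; 0.4 0 0 -1 0 0 0; 0.4 0 0 -3 0 0 0; 0.4 0 0 -3.5 0 0 0"

```text
clock: 19.03
eef_pos: [465.3, -45.6, 93.8]
tool_rot: [3.142, 0.006, 0.001]
force: [-0.2, -0.2, -0.2]
width: 59.7
gripper_force: 0.0
```

Call:
move_arm --targets "0.2 0 0 -3.5 0 0 0; 0.2 0 -1.1 -1 0 0 0; 0.2 0 -3.5 0 0 0 0; 0.2 1 -4 0 0 0 0; 0.2 1.2 -4 0 0 0 0"

```text
clock: 19.45
eef_pos: [488.5, 80.5, 139.5]
tool_rot: [3.14, 0.001, -0.003]
force: [2.0, -1.0, 0.5]
width: 51.2
gripper_force: 0.0
```

Call:
move_arm --targets "0.2 1.6 -3.8 0 0 0 0; 0.2 1.8 -3.7 0 0 0 0; 0.2 1.8 -3.7 0 0 0 0; 0.2 1.8 -3 0 0 0 0; 0.2 1.1 -2 0 0 0 0"

```text
clock: 19.87
eef_pos: [570.8, 247.2, 138.9]
tool_rot: [-3.139, 0.0, 0.003]
force: [0.8, 0.4, -0.1]
width: 51.1
gripper_force: 0.0
```

Call:
move_arm --targets "0.2 0 0 0 0 0 0; 0.2 0 0 0 0 0 0; 0.2 0 0 0 0 0 0"

```text
clock: 20.12
eef_pos: [569.1, 241.0, 138.3]
tool_rot: [3.139, 0.003, -0.0]
force: [-0.2, -1.1, 0.0]
width: 51.7
gripper_force: 0.0
```

Call:
move_arm --targets "0.2 0 -0.4 2 0 0 0; 0.2 0 0 3 0 0 0; 0.2 0 0 3 0 0 0; 0.2 0 0 2 0 0 0; 0.2 0 0 1.2 0 0 0"

```text
clock: 20.53
eef_pos: [568.0, 243.1, 24.5]
tool_rot: [3.138, 0.005, -0.002]
force: [0.4, 0.1, 0.2]
width: 51.1
gripper_force: 0.0
```

Call:
move_arm --targets "-0.3 0 0 0 0 0 0; -1 0 0 0 0 0 0; -1 0 0 0 0 0 0; -1 0 0 0 0 0 0; -1 0 0 0 0 0 0"

```text
clock: 20.95
eef_pos: [569.9, 248.1, 27.9]
tool_rot: [-3.139, 0.0, 0.001]
force: [-0.2, 4.5, -8.0]
width: 22.1
gripper_force: 59.3
```

Call:
move_arm --targets "-1 0 0 0 0 0 0; -1 -1 0 0 0 0 0; -1 -1.5 0 0 0 0 0; -1 -1.5 0 0 0 0 0; -1 -1.5 0 0 0 0 0"

```text
clock: 21.37
eef_pos: [515.8, 247.0, 27.9]
tool_rot: [-3.14, -0.002, 0.0]
force: [2.6, 3.5, -10.8]
width: 21.4
gripper_force: 60.4
```

Call:
move_arm --targets "-1 -1.5 0 0 0 0 0; -1 -1.5 0 0 0 0 0; -1 -1.5 0 0 0 0 0; -1 -1 0 0 0 0 0; -1 0 0 0 0 0 0"

```text
clock: 21.78
eef_pos: [457.4, 245.8, 27.8]
tool_rot: [3.14, 0.003, 0.002]
force: [-2.8, 0.4, -3.8]
width: 21.7
gripper_force: 61.0
```

Call:
move_arm --targets "-1 -0.7 0 0 0 0 0; -1 -0.5 0 0 0 0 0; -1 -0.3 0 0 0 0 0; -1 0 0 0 0 0 0; -1 0 0 0 0 0 0"

```text
clock: 22.2
eef_pos: [445.1, 245.6, 27.8]
tool_rot: [3.14, 0.001, -0.0]
force: [0.3, -1.6, 4.2]
width: 22.1
gripper_force: 61.9
```

Call:
move_arm --targets "-1 -0.3 0 0 0 0 0; -1 -0.2 0 0 0 0 0; -1 0 0 0 0 0 0"

```text
clock: 22.45
eef_pos: [445.1, 245.6, 27.8]
tool_rot: [-3.14, -0.006, -0.003]
force: [10.0, -2.9, -3.6]
width: 21.7
gripper_force: 61.2
```

Call:
move_arm --targets "0 0 0 0 0 0 0; 0 0 0 0 0 0 0; 0 0 0 -2 0 0 0; 0 0 0 -3.5 0 0 0; 0 0 0 -3.5 0 0 0"

```text
clock: 22.87
eef_pos: [438.1, 246.3, 117.4]
tool_rot: [3.14, 0.005, 0.001]
force: [1.2, 0.2, 1.0]
width: 42.3
gripper_force: 0.0
```

Call:
move_arm --targets "0.25 0 0 -3 0 0 0; 0.25 0 0 0 0 0 0; 0.25 0 0 0 0 0 0"

```text
clock: 23.12
eef_pos: [440.5, 247.3, 149.0]
tool_rot: [-3.139, -0.002, 0.0]
force: [0.4, -0.3, -0.3]
width: 53.5
gripper_force: 0.0
```

Run:
```python
from h import *
im=cams.get_image("top"); save(im,"op.png",(130,110,330,260),4)
s=cams.get_image("side"); save(s,"opS.png",(240,180,380,360),4)
import pickle; pickle.dump((im,s),open("op.pkl","wb"))
print(read_state()["eef_pos"],read_state()["width"])
```

```text
[439.19944912 245.97839183 146.79039782] 53.445040434962536
```

View pics/op.png

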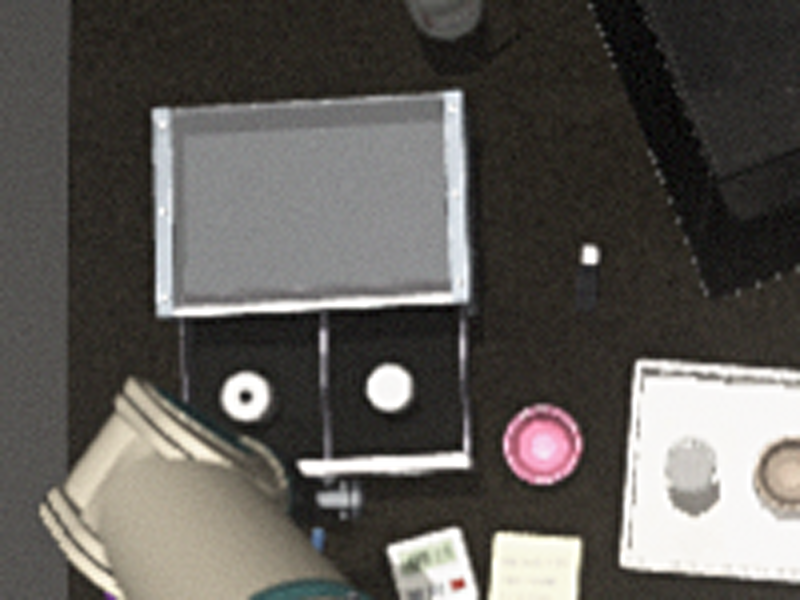

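The drawer is open. The die, with its bore, is at (245,397), the pot is at (390,388), and the beaker is upright in the tray.

Run:
```python
from h import *
import pickle; t,s=pickle.load(open("op.pkl","rb"))
T=lambda x,y,z:atz(t,129.5+(x+.5)/4,109.5+(y+.5)/4,z)
print("die",T(245,397,53),"pot",T(390,387,51),"wallL",T(184,360,44),"div",T(324,360,37),"wallR",T(464,360,44),"front",T(470,460,70),T(300,467,70))
```

```text
die [529.9 307.7] pot [534.7 190.5] wallL [562.5 360.2] div [559.7 246.3] wallR [555.4 131.3] front [473.4 125.4] [471.6 260. ]
```

View pics/opS.png

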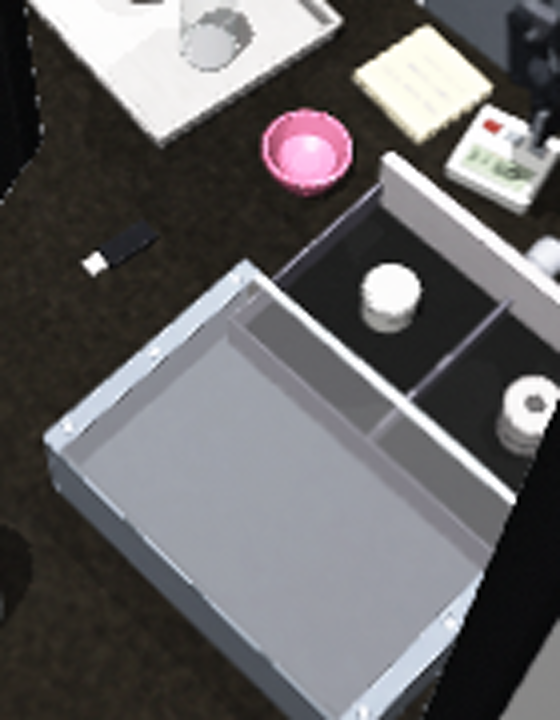

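Call:
move_arm --targets "0.25 2 -1.5 0 0 0 0; 0.25 2.6 -1.8 0 0 0 0; 0.25 2.5 -1.8 0 0 0 0; 0.25 2 -1.2 0 0 0 0; 0.25 0 0 0 0 0 0"

```text
clock: 23.63
eef_pos: [533.8, 311.9, 145.1]
tool_rot: [-3.139, 0.0, -0.0]
force: [0.5, 0.1, 0.4]
width: 53.3
gripper_force: 0.0
```

Call:
move_arm --targets "0.25 0 0 2 0 0 0; 0.25 0 0 3 0 0 0; 0.25 0 0 1 0 0 0; 0.25 0 0 0 0 0 0; 0.25 0 0 0 0 0 0"

```text
clock: 24.05
eef_pos: [529.8, 308.9, 86.2]
tool_rot: [3.14, 0.004, 0.001]
force: [-0.7, 0.9, 0.6]
width: 53.9
gripper_force: 0.0
```

Call:
move_arm --targets "0.25 0 0 2 0 0 0; 0.25 0 0 2 0 0 0; 0.25 0 0 1.5 0 0 0; 0.25 0 0 0.5 0 0 0; 0.25 0 0 0 0 0 0"

```text
clock: 24.47
eef_pos: [530.6, 309.2, 27.1]
tool_rot: [3.141, 0.002, 0.0]
force: [0.8, 0.5, -0.1]
width: 53.6
gripper_force: 0.0
```

Call:
move_arm --targets "-0.3 0 0 0 0 0 0; -1 0 0 0 0 0 0; -1 0 0 0 0 0 0; -1 0 0 0 0 0 0; -1 0 0 0 0 0 0"

```text
clock: 24.88
eef_pos: [531.7, 309.6, 28.9]
tool_rot: [-3.141, -0.001, -0.0]
force: [-0.9, -0.0, 6.6]
width: 36.3
gripper_force: 60.6
```

Call:
move_arm --targets "-1 0 0 0 0 0 0; -1 0 0 0 0 0 0"

```text
clock: 25.05
eef_pos: [531.8, 309.6, 28.9]
tool_rot: [-3.141, -0.001, -0.0]
force: [-1.6, -1.2, 6.6]
width: 35.9
gripper_force: 60.6
```

Call:
move_arm --targets "-1 0 0 -0.5 0 0 0; -1 0 0 -1.5 0 0 0; -1 0 0 -2.5 0 0 0; -1 0 0 -3 0 0 0; -1 0 0 -3 0 0 0"

```text
clock: 25.47
eef_pos: [529.8, 308.6, 132.4]
tool_rot: [3.14, 0.004, 0.0]
force: [1.3, -0.1, -4.2]
width: 36.4
gripper_force: 60.8
```

Call:
move_arm --targets "-1 -0.3 0.8 -1.5 0 0 0; -1 -0.7 2 0 0 0 0; -1 -1 3 0 0 0 0; -1 -1 3.6 0 0 0 0; -1 -1 3.6 0 0 0 0"

```text
clock: 25.88
eef_pos: [489.7, 178.2, 147.2]
tool_rot: [3.141, 0.002, 0.002]
force: [1.1, -0.9, -4.7]
width: 36.4
gripper_force: 61.0
```

Call:
move_arm --targets "-1 -1 3.6 0 0 0 0; -1 -1 3.6 0 0 0 0; -1 -0.5 3.6 0 0 0 0; -1 0 3.6 0 0 0 0; -1 0 3.6 0 0 0 0"

```text
clock: 26.3
eef_pos: [464.9, -2.4, 147.5]
tool_rot: [3.141, 0.002, 0.001]
force: [0.2, -0.1, -5.9]
width: 36.3
gripper_force: 61.0
```

Call:
move_arm --targets "-1 0 3.6 0 0 0 0; -1 0 3.6 0 0 0 0; -1 0 3.6 0 0 0 0; -1 0 3.6 0 0 0 0; -1 0 3.6 0 0 0 0"

```text
clock: 26.72
eef_pos: [465.2, -182.5, 147.4]
tool_rot: [3.142, 0.002, 0.0]
force: [1.6, 0.3, -5.8]
width: 36.3
gripper_force: 61.0
```

Call:
move_arm --targets "-1 0.5 3.6 0 0 0 0; -1 1 3.6 0 0 0 0; -1 1 2.5 0 0 0 0; -1 0.5 1.5 0 0 0 0; -1 0 0 0 0 0 0"

```text
clock: 27.13
eef_pos: [496.1, -298.1, 146.9]
tool_rot: [3.139, 0.0, -0.006]
force: [-0.0, -1.2, -5.1]
width: 36.5
gripper_force: 61.0
```

Call:
move_arm --targets "-1 0 2.2 0 0 0 0; -1 0 2.5 0 0 0 0; -1 0 2 0 0 0 0; -1 0 0.6 1 0 0 0; -1 0 0 2 0 0 0"

```text
clock: 27.55
eef_pos: [496.5, -369.0, 118.6]
tool_rot: [3.138, -0.002, -0.004]
force: [1.5, -0.2, -4.9]
width: 36.2
gripper_force: 61.5
```

Call:
move_arm --targets "-1 0 0 2 0 0 0; -1 0 0 2 0 0 0; -1 0 0 1 0 0 0; -1 0 0 0 0 0 0; -1 0 0 0 0 0 0"

```text
clock: 27.97
eef_pos: [495.8, -364.9, 67.1]
tool_rot: [-3.141, 0.002, 0.001]
force: [0.5, -0.6, -5.4]
width: 36.5
gripper_force: 61.3
```

Run:
```python
from h import *
im=cams.get_image("top"); save(im,"bs.png",(350,160,450,260),6)
print(read_state()["eef_pos"],read_state()["clock"], proj(im,[495,-369.5,22]), proj(im,[496,-369,60]))
```

```text
[ 496.60462714 -365.4546355    67.99557037] 28.0167 [400.3 214.3] [403.4 213.1]
```

View pics/bs.png

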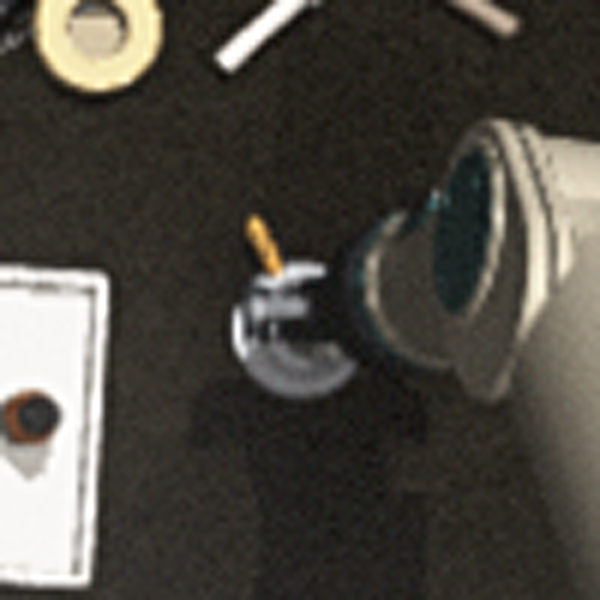

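Call:
move_arm --targets "-1 0 0.4 1 0 0 0; -1 0 0 1.5 0 0 0; -1 0 0 1 0 0 0; -1 0 0 0 0 0 0; -1 0 0 0 0 0 0"

```text
clock: 28.43
eef_pos: [495.6, -369.6, 32.0]
tool_rot: [-3.141, 0.002, 0.0]
force: [0.3, -1.3, -5.0]
width: 36.0
gripper_force: 61.3
```

Foot now about 20 mm up, inside the mouth with no contact. I lower it gently.

Call:
move_arm --targets "-1 0 0 0.3 0 0 0; -1 0 0 0.3 0 0 0; -1 0 0 0.2 0 0 0; -1 0 0 0 0 0 0; -1 0 0 0 0 0 0"

```text
clock: 28.85
eef_pos: [495.8, -369.8, 24.4]
tool_rot: [3.141, 0.002, 0.0]
force: [0.3, -0.3, -4.6]
width: 36.1
gripper_force: 61.3
```

Call:
move_arm --targets "-1 0 0 0.1 0 0 0; -1 0 0 0.1 0 0 0; -1 0 0 0 0 0 0; -1 0 0 0 0 0 0"

```text
clock: 29.18
eef_pos: [495.8, -369.8, 22.3]
tool_rot: [3.141, 0.001, 0.0]
force: [1.3, 0.3, -5.3]
width: 36.2
gripper_force: 61.3
```

Call:
move_arm --targets "-1 0 0 0.1 0 0 0; -1 0 0 0 0 0 0; -1 0 0 0 0 0 0"

```text
clock: 29.43
eef_pos: [495.8, -369.8, 21.3]
tool_rot: [3.141, 0.002, 0.0]
force: [1.3, -0.0, -5.0]
width: 36.2
gripper_force: 61.3
```

Call:
move_arm --targets "-1 0 0 0.1 0 0 0; -1 0 0 0 0 0 0; -1 0 0 0 0 0 0"

```text
clock: 29.68
eef_pos: [495.8, -369.8, 20.3]
tool_rot: [3.141, 0.002, 0.0]
force: [0.8, -0.1, -5.3]
width: 36.2
gripper_force: 61.3
```

Call:
move_arm --targets "-1 0 0 0.1 0 0 0; -1 0 0 0 0 0 0; -1 0 0 0 0 0 0"

```text
clock: 29.93
eef_pos: [496.0, -370.0, 19.4]
tool_rot: [3.141, 0.001, 0.0]
force: [0.8, -0.8, -3.7]
width: 36.1
gripper_force: 61.8
```

Call:
move_arm --targets "-1 0 0 0.1 0 0 0; -1 0 0 0 0 0 0; -1 0 0 0 0 0 0"

```text
clock: 30.18
eef_pos: [496.1, -370.1, 18.9]
tool_rot: [3.141, 0.001, 0.0]
force: [-1.4, 0.2, 3.0]
width: 36.4
gripper_force: 63.9
```

Call:
move_arm --targets "-1 0 0 0.1 0 0 0; -1 0 0 0 0 0 0; -1 0 0 0 0 0 0"

```text
clock: 30.43
eef_pos: [496.1, -370.1, 18.9]
tool_rot: [3.14, 0.001, -0.0]
force: [-3.1, 0.4, 11.4]
width: 36.1
gripper_force: 65.0
```

Firm seat contact (z stopped at 18.9). Release, rise and look.

Call:
move_arm --targets "-0.1 0 0 0 0 0 0; 0.2 0 0 0 0 0 0; 0.2 0 0 0 0 0 0; 0.2 0 0 -1 0 0 0; 0.2 0 0 -2.5 0 0 0"

```text
clock: 30.85
eef_pos: [494.2, -368.2, 50.4]
tool_rot: [-3.138, 0.006, 0.0]
force: [0.0, -0.1, -0.0]
width: 50.9
gripper_force: 0.0
```

Call:
move_arm --targets "0.2 0 0 -3.5 0 0 0; 0.2 0 0 -3.5 0 0 0; 0.2 -0.5 -3 -2.5 0 0 0; 0.2 -0.5 -4 0 0 0 0; 0.2 -0.5 -4 0 0 0 0"

```text
clock: 31.27
eef_pos: [482.2, -259.3, 149.6]
tool_rot: [3.14, -0.004, -0.002]
force: [0.2, 1.3, 0.3]
width: 51.6
gripper_force: 0.0
```

Call:
move_arm --targets "0.2 -0.5 -4 0 0 0 0; 0.2 -0.5 -4 0 0 0 0; 0.2 -0.5 -4 0 0 0 0; 0.2 -0.5 -4 0 0 0 0; 0.2 -0.5 -4 0 0 0 0"

```text
clock: 31.68
eef_pos: [455.6, -57.4, 147.9]
tool_rot: [-3.141, 0.0, 0.0]
force: [1.2, 0.3, 0.3]
width: 50.8
gripper_force: 0.0
```

Run:
```python
from h import *
im=cams.get_image("top"); save(im,"bs2.png",(360,175,440,245),7)
print(read_state()["eef_pos"],read_state()["clock"],[proj(im,[495,-369.5,z]) for z in(22,46)])
```

```text
[454.94756577 -47.3330447  148.38021491] 31.7333 [array([400.3, 214.3]), array([402.3, 213.7])]
```

View pics/bs2.png

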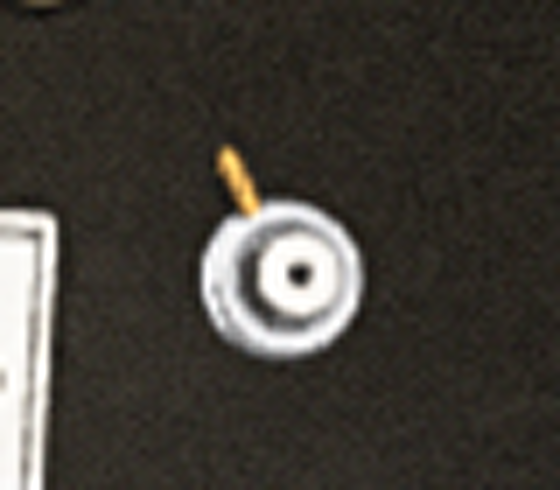

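The die top at (299,274) projects exactly to z=46 on the base axis, so the die is seated upright. Now I shut the drawer.

Call:
move_arm --targets "0.2 0 -4 0 0 0 0; 0.2 0 -4 0 0 0 0; 0.2 -0.2 -4 0 0 0 0; 0.2 -0.2 -4 0 0 0 0; 0.2 -0.2 -4 0 0 0 0"

```text
clock: 32.15
eef_pos: [449.6, 142.5, 147.7]
tool_rot: [-3.141, 0.001, 0.001]
force: [1.6, 0.3, 0.1]
width: 51.7
gripper_force: 0.0
```

Call:
move_arm --targets "0.2 -0.2 -4 0 0 0 0; 0.2 -0.2 -3 0 0 0 0; 0.2 0 -2 0 0 0 0; 0.2 0 0 0 0 0 0; 0.2 0 0 0 0 0 0"

```text
clock: 32.57
eef_pos: [445.4, 231.8, 147.5]
tool_rot: [-3.141, 0.001, 0.004]
force: [-0.0, -1.1, -0.6]
width: 51.3
gripper_force: 0.0
```

Call:
move_arm --targets "0.2 0 -1.35 1 0 0 0; 0.2 0 0 3 0 0 0; 0.2 0 0 2 0 0 0; 0.2 0 0 0 0 0 0; 0.2 0 0 0 0 0 0"

```text
clock: 32.98
eef_pos: [445.4, 241.8, 86.8]
tool_rot: [3.139, 0.004, -0.001]
force: [0.4, 0.5, -0.6]
width: 51.3
gripper_force: 0.0
```

Call:
move_arm --targets "0.2 0 0 2 0 0 0; 0.2 0 0 2 0 0 0; 0.2 0 0 1.5 0 0 0; 0.2 0 0 0.5 0 0 0; 0.2 0 0 0 0 0 0"

```text
clock: 33.4
eef_pos: [446.0, 243.1, 27.5]
tool_rot: [3.141, 0.002, -0.001]
force: [0.3, 0.3, 0.4]
width: 51.4
gripper_force: 0.0
```

Call:
move_arm --targets "-0.3 0 0 0 0 0 0; -1 0 0 0 0 0 0; -1 0 0 0 0 0 0; -1 0 0 0 0 0 0; -1 0 0 0 0 0 0"

```text
clock: 33.82
eef_pos: [447.1, 245.6, 29.0]
tool_rot: [-3.138, -0.002, 0.001]
force: [-0.4, 2.2, 6.1]
width: 21.5
gripper_force: 58.8
```

Call:
move_arm --targets "-1 1 0 0 0 0 0; -1 1.5 0 0 0 0 0; -1 1.5 0 0 0 0 0; -1 1.5 -0.1 0 0 0 0; -1 1.5 0 0 0 0 0"

```text
clock: 34.23
eef_pos: [516.5, 247.0, 29.0]
tool_rot: [-3.138, -0.0, 0.002]
force: [-3.1, 3.7, 4.9]
width: 21.7
gripper_force: 58.8
```

Call:
move_arm --targets "-1 1.5 -0.1 0 0 0 0; -1 1.5 0 0 0 0 0; -1 1 0 0 0 0 0; -1 0.5 0 0 0 0 0; -1 0 0 0 0 0 0"

```text
clock: 34.65
eef_pos: [563.5, 248.0, 29.0]
tool_rot: [-3.137, -0.003, 0.0]
force: [1.8, 2.2, 4.8]
width: 22.0
gripper_force: 59.1
```

Call:
move_arm --targets "-1 0.4 0 0 0 0 0; -1 0.3 0 0 0 0 0; -1 0.2 0 0 0 0 0; -1 0 0 0 0 0 0; -1 0 0 0 0 0 0"

```text
clock: 35.07
eef_pos: [570.9, 248.1, 29.0]
tool_rot: [-3.138, -0.002, 0.001]
force: [-0.2, 3.2, 5.1]
width: 21.9
gripper_force: 59.1
```

Call:
move_arm --targets "-1 0.2 0 0 0 0 0; -1 0.2 0 0 0 0 0; -1 0 0 0 0 0 0"

```text
clock: 35.32
eef_pos: [574.6, 248.1, 29.0]
tool_rot: [-3.138, -0.001, 0.001]
force: [-0.7, 2.7, 5.8]
width: 21.6
gripper_force: 59.2
```

Call:
move_arm --targets "-1 0.2 0 0 0 0 0; -1 0.1 0 0 0 0 0; -1 0.1 0 0 0 0 0; -1 0 0 0 0 0 0"

```text
clock: 35.65
eef_pos: [576.6, 248.2, 29.0]
tool_rot: [-3.139, 0.002, 0.002]
force: [-4.4, 2.9, 10.6]
width: 22.1
gripper_force: 59.5
```

Call:
move_arm --targets "-1 0.2 0 0 0 0 0; -1 0.1 0 0 0 0 0; -1 0 0 0 0 0 0"

```text
clock: 35.9
eef_pos: [576.5, 248.1, 28.9]
tool_rot: [-3.141, 0.007, 0.002]
force: [-10.6, 2.1, 15.6]
width: 21.7
gripper_force: 60.0
```

Call:
move_arm --targets "0 0 0 0 0 0 0; 0.2 0 0 0 0 0 0; 0.2 0 0 -2 0 0 0; 0.2 0 0 -3.5 0 0 0; 0.2 0 0 -3.5 0 0 0"

```text
clock: 36.32
eef_pos: [580.4, 244.1, 116.9]
tool_rot: [3.139, 0.004, -0.001]
force: [0.7, 0.2, -0.2]
width: 51.2
gripper_force: 0.0
```

Call:
move_arm --targets "0.4 -0.5 1 -2 0 0 0; 0.5 -1.5 3 0 0 0 0; 0.5 -1.5 4 0 0 0 0; 0.5 -1.5 4 0 0 0 0; 0.5 -1.5 4 0 0 0 0"

```text
clock: 36.73
eef_pos: [516.5, 86.3, 137.5]
tool_rot: [3.14, 0.001, -0.0]
force: [0.9, -1.6, -1.2]
width: 64.0
gripper_force: 0.0
```

Call:
move_arm --targets "0.5 -1.5 4 0 0 0 0; 0.5 -1.3 4 0 0 0 0; 0.5 -1.2 3.5 0 0 0 0; 0.5 -0.5 2 0 0 0 0; 0.5 0 0 0 0 0 0"

```text
clock: 37.15
eef_pos: [470.3, -52.0, 137.0]
tool_rot: [3.137, 0.004, -0.009]
force: [-0.1, -0.4, 0.2]
width: 64.2
gripper_force: 0.0
```

Call:
move_arm --targets "0.5 0 0 0 0 0 0; 0.5 0 0 0 0 0 0"

```text
clock: 37.32
eef_pos: [473.2, -44.7, 137.5]
tool_rot: [-3.141, 0.0, -0.0]
force: [-0.9, -0.0, 0.5]
width: 64.0
gripper_force: 0.0
```

Call:
move_arm --targets "0.5 -0.6 0.1 2 0 0 0; 0.5 0 0 3 0 0 0; 0.5 0 0 3 0 0 0; 0.5 0 0 2 0 0 0; 0.5 0 0 1.5 0 0 0"

```text
clock: 37.73
eef_pos: [466.4, -44.1, 20.5]
tool_rot: [-3.141, 0.003, 0.003]
force: [-0.0, -0.6, 0.1]
width: 63.6
gripper_force: 0.0
```

Call:
move_arm --targets "0.5 0 0 0.2 0 0 0; 0.5 0 0 0 0 0 0; 0 0 0 0 0 0 0; -1 0 0 0 0 0 0; -1 0 0 0 0 0 0"

```text
clock: 38.15
eef_pos: [467.4, -45.6, 21.4]
tool_rot: [-3.141, -0.001, 0.0]
force: [0.1, 1.5, 0.9]
width: 43.2
gripper_force: 60.7
```

Call:
move_arm --targets "-1 0 0 0 0 0 0; -1 0 0 0 0 0 0; -1 0 0 0 0 0 0; -1 0 0 0 0 0 0"

```text
clock: 38.48
eef_pos: [467.4, -45.7, 21.3]
tool_rot: [-3.141, -0.001, 0.0]
force: [0.0, 1.1, 7.7]
width: 43.0
gripper_force: 60.8
```

Call:
move_arm --targets "-1 0 0 -1 0 0 0; -1 0 0 -2.5 0 0 0; -1 0 0 -3 0 0 0; -1 0 0 -2.5 0 0 0; -1 0.2 -1.5 -1 0 0 0"

```text
clock: 38.9
eef_pos: [469.2, -34.2, 123.1]
tool_rot: [3.139, -0.001, -0.005]
force: [0.3, 0.1, -1.0]
width: 43.3
gripper_force: 61.3
```

Call:
move_arm --targets "-1 0.4 -2.7 0 0 0 0; -1 0.6 -3.5 0 0 0 0; -1 0.7 -3.6 0 0 0 0; -1 0.7 -3.6 0 0 0 0; -1 0.7 -3.6 0 0 0 0"

```text
clock: 39.32
eef_pos: [499.7, 140.1, 120.6]
tool_rot: [3.141, 0.001, -0.001]
force: [0.7, -0.7, -0.4]
width: 43.0
gripper_force: 61.3
```

Call:
move_arm --targets "-1 0.7 -3.6 0 0 0 0; -1 0.7 -3.6 0 0 0 0; -1 0.7 -3.6 0 0 0 0; -1 0.7 -3.5 0 0 0 0; -1 0.7 -2.5 0 0 0 0"

```text
clock: 39.73
eef_pos: [534.0, 310.9, 120.5]
tool_rot: [-3.14, 0.001, 0.003]
force: [-0.4, 0.3, 0.1]
width: 43.0
gripper_force: 61.3
```

Call:
move_arm --targets "-1 0.4 -1.5 0 0 0 0; -1 0 0 0 0 0 0; -1 0 0 0 0 0 0; -1 0 0 0 0 0 0"

```text
clock: 40.07
eef_pos: [538.4, 319.8, 119.8]
tool_rot: [3.139, 0.002, -0.001]
force: [0.1, -1.3, -0.4]
width: 42.9
gripper_force: 61.3
```

Call:
move_arm --targets "-1 -0.6 -1.25 0 0 0 0; -1 0 0 2 0 0 0; -1 0 0 3 0 0 0; -1 0 0 2.5 0 0 0; -1 0 0 1.2 0 0 0"

```text
clock: 40.48
eef_pos: [530.5, 332.7, 30.4]
tool_rot: [3.138, 0.005, -0.001]
force: [-0.6, 0.0, 0.2]
width: 42.9
gripper_force: 61.3
```

Call:
move_arm --targets "-1 0 0 0.4 0 0 0; -1 0 0 0 0 0 0; -1 0 0 0 0 0 0"

```text
clock: 40.73
eef_pos: [532.9, 335.1, 30.2]
tool_rot: [-3.141, 0.0, -0.0]
force: [0.6, -0.2, -0.4]
width: 42.9
gripper_force: 61.3
```

Call:
move_arm --targets "-1 0 0.2 0.4 0 0 0; -1 0 0 0.4 0 0 0; -1 0 0 0.1 0 0 0; -1 0 0 0 0 0 0; -1 0 0 0 0 0 0"

```text
clock: 41.15
eef_pos: [532.5, 332.6, 20.3]
tool_rot: [3.141, 0.001, 0.0]
force: [0.3, -0.2, -0.4]
width: 43.0
gripper_force: 61.3
```

Call:
move_arm --targets "-1 0 0 0.1 0 0 0; -1 0 0 0.1 0 0 0; -1 0 0 0 0 0 0; -1 0 0 0 0 0 0"

```text
clock: 41.48
eef_pos: [532.8, 332.7, 19.6]
tool_rot: [3.142, 0.0, 0.0]
force: [-1.4, -1.6, 9.8]
width: 42.9
gripper_force: 61.8
```

Call:
move_arm --targets "0.4 0 0 0 0 0 0; 0.4 0 0 0 0 0 0; 0.4 0 0 -1 0 0 0; 0.4 0 0 -3 0 0 0; 0.4 0 0 -3.5 0 0 0"

```text
clock: 41.9
eef_pos: [530.9, 331.5, 92.2]
tool_rot: [3.139, 0.006, 0.001]
force: [0.6, 1.0, 0.7]
width: 60.0
gripper_force: 0.0
```

Call:
move_arm --targets "0.2 0 0 -3.5 0 0 0; 0 -0.2 2 -1 0 0 0; 0 -0.6 4 0 0 0 0; 0 -0.6 4 0 0 0 0; 0 -0.6 4 0 0 0 0"

```text
clock: 42.32
eef_pos: [512.3, 191.4, 139.1]
tool_rot: [3.142, 0.0, 0.001]
force: [0.4, -0.2, -0.3]
width: 42.5
gripper_force: 0.0
```

Call:
move_arm --targets "0 -0.6 4 0 0 0 0; 0 -0.6 4 0 0 0 0; 0 -0.6 4 0 0 0 0; 0 -0.6 4 0 0 0 0; 0 -0.6 4 0 0 0 0"

```text
clock: 42.73
eef_pos: [482.2, -9.2, 138.9]
tool_rot: [3.141, 0.001, 0.001]
force: [0.6, -0.6, -0.4]
width: 42.6
gripper_force: 0.0
```

Call:
move_arm --targets "0 -0.6 4 0 0 0 0; 0 -0.6 4 0 0 0 0; 0 -0.6 4 0 0 0 0; 0 -0.6 4 0 0 0 0; 0 -0.6 2.5 0 0 0 0"

```text
clock: 43.15
eef_pos: [451.7, -197.3, 138.8]
tool_rot: [3.139, 0.001, -0.004]
force: [-0.3, -0.7, 0.6]
width: 42.9
gripper_force: 0.0
```

Call:
move_arm --targets "0 0 1.5 0 0 0 0; 0 0 0 0 0 0 0; 0 0 0 0 0 0 0; 0 0 0 0 0 0 0"

```text
clock: 43.48
eef_pos: [453.0, -206.1, 138.7]
tool_rot: [-3.141, 0.001, 0.002]
force: [0.3, 0.2, 0.1]
width: 42.7
gripper_force: 0.0
```

Call:
move_arm --targets "0 -0.2 0.9 0 0 0 0; 0 0 0 2 0 0 0; 0 0 0 1.8 0 0 0; 0 0 0 0 0 0 0; 0 0 0 0 0 0 0"

```text
clock: 43.9
eef_pos: [450.2, -215.5, 100.1]
tool_rot: [-3.141, 0.003, 0.002]
force: [-0.4, 0.3, -0.3]
width: 42.7
gripper_force: 0.0
```

Call:
move_arm --targets "0 0 0 2 0 0 0; 0 0 0 3 0 0 0; 0 0 0 2 0 0 0; 0 0 0 1.3 0 0 0; 0 0 0 0 0 0 0"

```text
clock: 44.32
eef_pos: [449.9, -215.7, 16.2]
tool_rot: [-3.141, 0.004, 0.002]
force: [0.4, 0.5, 0.7]
width: 42.8
gripper_force: 0.0
```

Call:
move_arm --targets "-0.3 0 0 0 0 0 0; -1 0 0 0 0 0 0; -1 0 0 0 0 0 0; -1 0 0 0 0 0 0; -1 0 0 0 0 0 0"

```text
clock: 44.73
eef_pos: [451.0, -216.9, 18.2]
tool_rot: [3.141, -0.0, -0.0]
force: [0.0, -0.7, 5.2]
width: 28.5
gripper_force: 59.1
```

Call:
move_arm --targets "-1 0 0 -1 0 0 0; -1 0 0 -2.5 0 0 0; -1 0 0 -3 0 0 0; -1 0 0 -2.5 0 0 0; -1 0.2 -1.5 -1 0 0 0"

```text
clock: 45.15
eef_pos: [453.5, -204.7, 120.8]
tool_rot: [3.138, -0.003, -0.005]
force: [0.3, -0.5, -1.0]
width: 28.7
gripper_force: 59.2
```

Call:
move_arm --targets "-1 0.6 -2.7 0 0 0 0; -1 0.8 -3.5 0 0 0 0; -1 0.8 -3.6 0 0 0 0; -1 0.8 -3.6 0 0 0 0; -1 0.8 -3.6 0 0 0 0"

```text
clock: 45.57
eef_pos: [490.1, -29.0, 117.5]
tool_rot: [-3.142, 0.002, 0.0]
force: [-0.2, -0.7, -0.5]
width: 28.6
gripper_force: 59.2
```

Call:
move_arm --targets "-1 0.8 -3.6 0 0 0 0; -1 0.8 -3.6 0 0 0 0; -1 0.8 -3.6 0 0 0 0; -1 0.8 -3.5 0 0 0 0; -1 0.8 -2.5 0 0 0 0"

```text
clock: 45.98
eef_pos: [529.6, 141.9, 117.5]
tool_rot: [-3.139, 0.001, 0.004]
force: [0.5, 0.3, -1.4]
width: 29.0
gripper_force: 59.2
```

Call:
move_arm --targets "-1 0.6 -2 0 0 0 0; -1 0 -0.5 0 0 0 0; -1 0 0 0 0 0 0; -1 0 0 0 0 0 0; -1 0 0 0 0 0 0"

```text
clock: 46.4
eef_pos: [535.8, 159.4, 116.9]
tool_rot: [3.139, 0.003, -0.002]
force: [0.1, -0.3, -1.4]
width: 28.8
gripper_force: 59.3
```

Call:
move_arm --targets "-1 -0.3 0 2 0 0 0; -1 0 0 3 0 0 0; -1 0 0 2.5 0 0 0; -1 0 0 1.5 0 0 0; -1 0 0 0.4 0 0 0"

```text
clock: 46.82
eef_pos: [531.4, 158.6, 20.7]
tool_rot: [3.138, 0.006, -0.002]
force: [-0.5, -1.0, 0.3]
width: 28.4
gripper_force: 59.3
```

Call:
move_arm --targets "-1 0 0 0 0 0 0; -1 0 0 0 0 0 0; -1 0 0 0 0 0 0"

```text
clock: 47.07
eef_pos: [534.3, 161.3, 24.4]
tool_rot: [-3.141, -0.001, -0.001]
force: [-0.5, 0.6, -0.1]
width: 28.4
gripper_force: 59.3
```

Call:
move_arm --targets "-1 -0.1 0.1 0.3 0 0 0; -1 0 0 0.3 0 0 0; -1 0 0 0.1 0 0 0; -1 0 0 0 0 0 0; -1 0 0 0 0 0 0"

```text
clock: 47.48
eef_pos: [532.5, 160.3, 16.5]
tool_rot: [3.141, 0.001, 0.0]
force: [-0.9, -1.7, 4.4]
width: 28.7
gripper_force: 59.4
```

Call:
move_arm --targets "-1 0 0 0.1 0 0 0; -1 0 0 0 0 0 0; -1 0 0 0 0 0 0"

```text
clock: 47.73
eef_pos: [532.5, 160.3, 16.5]
tool_rot: [3.141, 0.001, 0.0]
force: [-2.9, -1.4, 13.1]
width: 29.0
gripper_force: 60.6
```

Contact. I release and go to the mortar at (459.5,-129).

Call:
move_arm --targets "0.1 0 0 0 0 0 0; 0.1 0 0 0 0 0 0; 0.1 0 0 -1 0 0 0; 0.1 0 0 -3 0 0 0; 0.1 0 0 -3.5 0 0 0"

```text
clock: 48.15
eef_pos: [530.7, 160.1, 89.6]
tool_rot: [3.14, 0.006, 0.001]
force: [0.3, 0.6, -0.1]
width: 46.9
gripper_force: 0.0
```

Call:
move_arm --targets "0.5 0 0 -3.5 0 0 0; 0.9 -0.5 2 -1 0 0 0; 0.9 -1 4 0 0 0 0; 0.9 -1 4 0 0 0 0; 0.9 -1 4 0 0 0 0"

```text
clock: 48.57
eef_pos: [497.3, 19.5, 136.1]
tool_rot: [3.141, 0.0, 0.002]
force: [0.6, -1.1, -0.0]
width: 81.1
gripper_force: 0.0
```

Call:
move_arm --targets "0.9 -1 4 0 0 0 0; 0.9 -1 4 0 0 0 0; 0.9 -1 3.5 0 0 0 0; 0.9 -0.7 2.5 0 0 0 0; 0.9 0 1 0 0 0 0"

```text
clock: 48.98
eef_pos: [458.0, -134.3, 135.4]
tool_rot: [3.139, 0.004, -0.006]
force: [-1.4, -0.0, -0.4]
width: 81.3
gripper_force: 0.0
```

Call:
move_arm --targets "0.9 0 0 0 0 0 0; 0.9 0 0 0 0 0 0; 0.9 0 0 0 0 0 0"

```text
clock: 49.23
eef_pos: [461.6, -127.3, 135.6]
tool_rot: [-3.141, 0.0, 0.003]
force: [-0.2, 0.6, -1.0]
width: 81.0
gripper_force: 0.0
```

Call:
move_arm --targets "0.9 -0.2 0.15 2 0 0 0; 0.9 0 0 3 0 0 0; 0.9 0 0 3 0 0 0; 0.9 0 0 2.5 0 0 0; 0.9 0 0 1.5 0 0 0"

```text
clock: 49.65
eef_pos: [458.2, -128.2, 13.2]
tool_rot: [-3.14, 0.003, 0.004]
force: [1.0, -0.1, 0.3]
width: 81.3
gripper_force: 0.0
```

Call:
move_arm --targets "0.9 0 0 1 0 0 0; 0.9 0 0 0.2 0 0 0; 0.9 0 0 0 0 0 0; 0.9 0 0 0 0 0 0"

```text
clock: 49.98
eef_pos: [459.2, -130.3, 4.0]
tool_rot: [3.142, 0.0, 0.001]
force: [0.2, 0.2, -0.1]
width: 81.3
gripper_force: 0.0
```

Call:
move_arm --targets "0 0 0 0 0 0 0; -1 0 0 0 0 0 0; -1 0 0 0 0 0 0; -1 0 0 0 0 0 0; -1 0 0 0 0 0 0"

```text
clock: 50.4
eef_pos: [459.3, -130.9, 5.1]
tool_rot: [3.141, -0.001, 0.0]
force: [-2.4, 0.9, 12.6]
width: 58.0
gripper_force: 61.1
```

Call:
move_arm --targets "-1 0 0 0 0 0 0; -1 0 0 0 0 0 0; -1 0 0 -1 0 0 0; -1 0 0 -2.5 0 0 0; -1 0 0 -3 0 0 0"

```text
clock: 50.82
eef_pos: [457.1, -130.9, 68.4]
tool_rot: [-3.141, 0.005, 0.0]
force: [-0.0, -0.8, -1.8]
width: 57.8
gripper_force: 65.1
```

Call:
move_arm --targets "-1 0 0 -3 0 0 0; -1 0 -1.5 -1.5 0 0 0; -1 0.2 -2.5 0 0 0 0; -1 0.3 -3.3 0 0 0 0; -1 0.4 -3.6 0 0 0 0"

```text
clock: 51.23
eef_pos: [467.4, -22.8, 114.2]
tool_rot: [3.14, 0.0, -0.004]
force: [1.0, -0.2, -2.9]
width: 57.7
gripper_force: 65.1
```

Call:
move_arm --targets "-1 0.4 -3.6 0 0 0 0; -1 0.4 -3.6 0 0 0 0; -1 0.4 -3.6 0 0 0 0; -1 0.4 -3.6 0 0 0 0; -1 0.3 -3.5 0 0 0 0"

```text
clock: 51.65
eef_pos: [486.5, 158.6, 113.7]
tool_rot: [3.141, 0.001, -0.0]
force: [0.9, -0.4, -2.8]
width: 58.0
gripper_force: 65.1
```

Call:
move_arm --targets "-1 0.2 -2.5 0 0 0 0; -1 0 -1.5 0 0 0 0; -1 0 0 0 0 0 0; -1 0 0 0 0 0 0; -1 0 0 0 0 0 0"

```text
clock: 52.07
eef_pos: [488.3, 195.3, 113.2]
tool_rot: [3.14, 0.002, -0.001]
force: [0.4, 0.2, -2.3]
width: 58.0
gripper_force: 65.1
```

Call:
move_arm --targets "-1 0.1 -2 0 0 0 0; -1 0.2 -2 0 0 0 0; -1 0 -0.9 0 0 0 0; -1 0 0 2 0 0 0; -1 0 0 2 0 0 0"

```text
clock: 52.48
eef_pos: [492.6, 245.7, 73.8]
tool_rot: [-3.141, -0.001, -0.001]
force: [0.4, -0.1, -2.4]
width: 57.7
gripper_force: 65.1
```

Call:
move_arm --targets "-1 0 0 3 0 0 0; -1 0 0 2 0 0 0; -1 0 0 1 0 0 0; -1 0 0 0 0 0 0; -1 0 0 0 0 0 0"

```text
clock: 52.9
eef_pos: [491.5, 245.3, 13.3]
tool_rot: [3.141, 0.002, -0.001]
force: [0.9, 0.4, -2.5]
width: 57.3
gripper_force: 65.1
```

Call:
move_arm --targets "-1 0 0.1 0.4 0 0 0; -1 0 0 0.3 0 0 0; -1 0 0 0.2 0 0 0; -1 0 0 0 0 0 0; -1 0 0 0 0 0 0"

```text
clock: 53.32
eef_pos: [491.5, 245.0, 4.5]
tool_rot: [3.141, 0.001, 0.0]
force: [-0.3, 0.7, -2.3]
width: 57.8
gripper_force: 65.1
```

Call:
move_arm --targets "-1 0 0 0.1 0 0 0; -1 0 0 0 0 0 0; -1 0 0 0 0 0 0"

```text
clock: 53.57
eef_pos: [491.6, 245.2, 3.5]
tool_rot: [-3.142, 0.001, 0.0]
force: [0.3, 0.4, 1.2]
width: 58.1
gripper_force: 65.3
```

Call:
move_arm --targets "-1 0 0 0.1 0 0 0; -1 0 0 0 0 0 0; -1 0 0 0 0 0 0"

```text
clock: 53.82
eef_pos: [491.7, 245.2, 3.4]
tool_rot: [3.141, 0.0, 0.0]
force: [-2.5, -0.8, 11.3]
width: 57.8
gripper_force: 66.0
```

Call:
move_arm --targets "0.7 0 0 0 0 0 0; 0.7 0 0 0 0 0 0; 0.7 0 0 0 0 0 0; 0.7 0 0 -1 0 0 0; 0.7 0 0 -2.5 0 0 0"

```text
clock: 54.23
eef_pos: [489.4, 243.9, 35.4]
tool_rot: [3.138, 0.006, 0.001]
force: [0.2, 0.3, 0.0]
width: 72.7
gripper_force: 0.0
```

Call:
move_arm --targets "0.7 0 0 -3.5 0 0 0; 0.7 0 0 -3.5 0 0 0; 0.7 0 1 -3.5 0 0 0; 0.7 -0.5 3.5 0 0 0 0; 0.7 -0.5 4 0 0 0 0"

```text
clock: 54.65
eef_pos: [483.3, 162.8, 145.3]
tool_rot: [-3.138, -0.005, 0.005]
force: [0.8, -1.1, -0.3]
width: 72.9
gripper_force: 0.0
```

Call:
move_arm --targets "0.7 -0.5 4 0 0 0 0; 0.7 -0.5 4 0 0 0 0; 0.7 -0.3 4 0 0 0 0; 0.7 0 4 0 0 0 0; 0.7 0 4 0 0 0 0"

```text
clock: 55.07
eef_pos: [468.1, -41.8, 143.0]
tool_rot: [3.141, 0.001, 0.001]
force: [1.2, -0.3, 0.2]
width: 72.6
gripper_force: 0.0
```

Call:
move_arm --targets "0.7 0 4 0 0 0 0; 0.7 0 4 0 0 0 0; 0.7 0 2 0 0 0 0; 0.7 0 0 0 0 0 0"

```text
clock: 55.4
eef_pos: [467.7, -146.5, 142.4]
tool_rot: [3.138, 0.002, -0.009]
force: [-0.1, 0.1, 0.1]
width: 72.9
gripper_force: 0.0
```

Run:
```python
from h import *
im=cams.get_image("top")
cv2.imwrite("pics/f.png",cv2.resize(im["color"][125:255,150:280,::-1],(600,600),interpolation=cv2.INTER_CUBIC))
s=cams.get_image("side"); save(s,"fS.png",(240,180,380,350),3.5)
print(read_state()["eef_pos"],read_state()["clock"])
```

```text
[ 468.4210388  -140.70252685  142.66391967] 55.5
```

View pics/f.png

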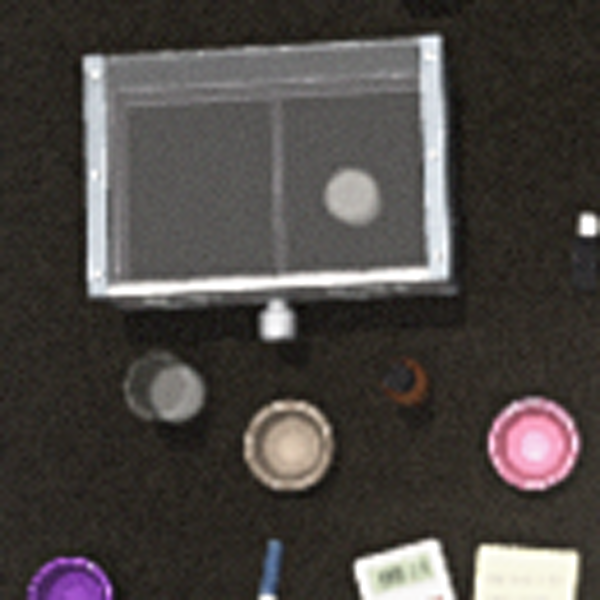

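View pics/fS.png

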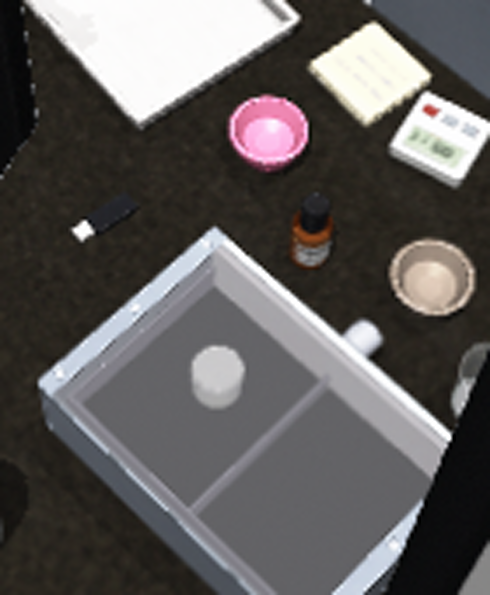

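The drawer is shut: the knob at (278,320) sits even further in than at the start. Only the pot remains inside, at (353,195). The beaker (153,386), mortar (290,446) and dropper (405,380) match their starting pixels and stand upright.

```bash
python3 -c "
from cell import order
print(order.finish_job())"
```

```text
the job is handed in; nothing more can be done
None
```

The job is handed in at about 55 s: the die is seated upright in its base, the drawer is shut with only the pot inside, and the mortar, beaker and dropper bottle are back upright where they stood, matching the starting picture to within about 2 mm.

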